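Find the glaze jars whose caps no longer bite

ROBOT

A 6-joint arm with a two-finger parallel gripper is mounted at the origin on the work surface. World frame = base frame: x ahead of the robot, y to its left, z up, the work surface at z = 0. Lengths are in m, angles in rad, forces in N, time in s.
With the tool pointing down it reaches from about 0.375 to 0.9 m from the base axis. Payload 3.1 kg.
Tool frame: the origin (TCP) lies on the centre line of the jaws, within the pads' length; the fingertips stand 19 mm ahead of it and the grasp point (between the pads) is the TCP; z points along the fingers, y is the line along which they close (so a half turn about z gives the same grasp; the last joint's range is limited). The gripper opens to 85 mm and grips with 20 to 120 N. Pads are 22 mm wide; open, the fingers measure 114 mm over their backs; the gripper's body (76 mm by 85 mm) begins 54 mm behind the grasp point. The pads swing forward as they close: fully open they stand 13 mm farther back than shut.
Start: joints at [1.165, 0.527, 1.433, -0, 1.181, -0.178], TCP at [0.141, 0.609, 0.213] pointing down, gripper open.
Joint ranges: [-3.08, 3.08], [-0.75, 2.2], [0.22, 2.44], [-1.43, 4.57], [0, 2.65], [-2.85, 2.85]. Speed limits (rad/s): [2.79, 2.79, 3.14, 3.14, 3.14, 3.14].

INTERFACE

Orientations are given as a unit quaternion [x, y, z, w].
In Python, from station import manip gives the robot as it stands.
- The arm moves only by the tool servo_tool, never from a script. Its argument "rows" is a list that holds one entry, the list of rows, each a list of 7 numbers: the turn, a rotation vector about the tool's x, y, z in degrees, then the shift along the tool's x, y, z in m, then the gripper command: -1 is shut, 1 is fully open, values between are in proportion. In form: [[[wx, wy, wz, tx, ty, tz, jaw], ...]]. A call has 1 to 8 rows; each row shifts and turns the commanded pose from where the row before left it, along the tool's axes as they then stand; what a row does not reach is not made up. A row lasts 1/12 s, in which the tool goes at most 41.7 mm and 7.16 degrees, less where a joint would pass 70% of its speed; a pose out of reach is approached as far as the arm can. A call is refused whole if a number of a shift passes 0.0417 or a number of a turn 7.16, either way. A call with a gripper value outside its range is refused whole. The fingers move at their own pace and stop on an object; "squeeze" is the grip in N (left out, the last holds). Time passes only in rows, so rows that do not move let the fingers close. It gives the time, the measured TCP pose, the force, the opening and the grip force at its end, in the units of the state.
- manip.sense(): the state, without advancing time (a new reading comes with each control period).
- manip.snapshot(name): name is "scene" or "top" or "wrist"; returns the picture (480x640x3 uint8, blue, green, red); there is no depth.
- manip.camera_info(name): a dict with "K" (3x3 intrinsics, pixels), "camera_from_world" (4x4, takes a point from world to camera coordinates). Camera axes: x right, y down, z forward; pixel columns grow to the right and rows downward; lengths in m; the calibration is good to about 2 mm. A picture is of the moment at which its call begins: read the wrist's pose just before it. camera_info takes no time and is no camera call; for the wrist camera it gives the pose at the moment of the call.
- manip.sign_off(): hands the job in; it is judged then, once.
The state is a dict: "t": time; "q": joint angles; "qd": joint speeds; "tau": joint torques, N m; "tcp_pos": TCP position; "tool_rot": TCP orientation; "force": force on the tool from outside, world axes, zero at the start; "ft_torque": the same for the moment, N m; "finger_gap": opening from 0.0 (shut) to 1.0 (fully open); "gripper_force": force on a finger pad.
Only numpy, scipy, OpenCV 4.12 (cv2) and the standard library are available. Lean on these libraries where they do the work, as an engineer would, in place of code of your own. Each camera call takes 0.05 s, during which the arm holds its last target. There are 200 camera calls.

TASK

Check the caps of the three square glaze jars in the crate: give each cap a gentle twist clockwise, up to about an eighth of a turn, and leave it where it gets to without turning it back. A sound cap bites almost at once, and its jar stays in its pocket; any cap that just goes on turning has a worn thread, so stand its jar upright in the aluminium rework tray. Do not shift the crate or knock the cup, the rib or the loop tool about.

Things in the scene. Friction and masses are not known exactly. Their poses are not given: they have to be found in the camera images.
- cap_a_mid (a point): Centre of the cap of the first of three alike square white jars with ribbed black screw caps in the crate, on the jar's axis, 113 mm above its underside; z up, x and y square to the jar's sides (does not turn with the cap). Jar body 76 mm square, 90 mm high; cap 56 mm across, 30 mm high (15 mm above and below this point), its lower edge 8 mm above the flat shoulder. 0.55 kg (0.4 to 0.7); can be lifted by the cap.
- cap_b_mid (a point): Centre of the cap of the second of three alike square white jars with ribbed black screw caps in the crate; sizes as for the first. Nothing seen from outside tells a worn cap; how many and which differs every time (none to all three).
- cap_c_mid (a point): Centre of the cap of the third of three alike square white jars with ribbed black screw caps in the crate; sizes as for the first. Nothing seen from outside tells a worn cap; how many and which differs every time (none to all three).
- jar_a_mid (a point): The first jar's centre, on its axis, half-way up its 128 mm, 49 mm below the centre of its cap (a worn cap stands less than 0.1 mm higher, too little to make out).
- jar_b_mid (a point): The second jar's centre, on its axis, half-way up its 128 mm, 49 mm below the centre of its cap (a worn cap stands less than 0.1 mm higher, too little to make out).
- jar_c_mid (a point): The third jar's centre, on its axis, half-way up its 128 mm, 49 mm below the centre of its cap (a worn cap stands less than 0.1 mm higher, too little to make out).
- cap_a (a joint): Turn of the first jar's cap on its jar, rad, 0 as found, growing clockwise seen from above. Every cap drags about 0.05 N m for the first 0.16 rad. There a sound cap bites: no farther, the resistance rises steeply, and holding harder drags jar and crate along. A worn cap never bites and goes on turning with the same slight drag. Caps stay where they are left.
- cap_b (a joint): Turn of the second jar's cap on its jar, rad, 0 as found, growing clockwise seen from above. As for the first.
- cap_c (a joint): Turn of the third jar's cap on its jar, rad, 0 as found, growing clockwise seen from above. As for the first.
- crate_mid (a point): Wooden crate, loose on the bench, 207 (x) x 303 (y) mm: its centre, 35 mm above its underside. Six 81 mm square pockets between 15 mm boards, centres at x -48, 48, y -96, 0, 96 mm; floor 10 mm thick, boards to 65-80 mm high. Jars have 2.5 mm to spare each side, so the pocket stops a jar turning after 0.07 rad; lift straight up. 1.6 kg empty; with its jars about 2 N m drags it round.
- crate_end (a point): Point in the middle of the crate's end board at its +y end, 152 mm from crate_mid, same height.
- tray_in (a point): Rework tray, bare aluminium, fixed, outside 220 x 220 mm, walls 4 mm thick and 30 mm high: the point at the centre of its flat inner floor, 4 mm above the bench. It starts empty and has room for four jars, two by two (axes 52 mm either side of this point in x and y).
- cup: Bystander: pale stoneware cup, 66 mm across, 85 mm high, standing in one of the crate's pockets; origin under its foot.
- rib: Bystander: wooden throwing rib, 108 x 36 x 6 mm, lying between crate and tray; origin under its middle.
- loop_tool: Bystander: loop tool with wooden handle, 190 mm long, 14 mm thick, lying near the robot; origin under its middle.
There are look-alikes about, which are no part of the job. Leave any blue look-alike of the part that bears cap_a_mid alone.

How it is judged:
At the end, for the whole second after the job is handed in: Every cap has been turned over 0.12 rad clockwise. Each jar with a sound cap stands in a crate pocket; each with a worn cap (0.035 to 0.1 mm high) stands on the tray's floor, axis within 75 mm of its centre in the tray's x and y. All upright within 0.1 rad (((z of cap_a_mid in the frame of jar_a_mid below 0.049041 m and x of cap_a_mid in the frame of crate_mid between -0.075 and 0.075 m and y of cap_a_mid in the frame of crate_mid between -0.125 and 0.125 m and z of cap_a_mid in the frame of crate_mid between 0.078 and 0.096 m) or (z of cap_a_mid in the frame of jar_a_mid above 0.049031 m and x of cap_a_mid in the frame of tray_in between -0.075 and 0.075 m and y of cap_a_mid in the frame of tray_in between -0.075 and 0.075 m and z of cap_a_mid in the frame of tray_in between 0.105 and 0.12 m)) and value of joint each of cap_a, cap_b, cap_c above 0.12 rad and angle between each of cap_a_mid, cap_b_mid, cap_c_mid's own z axis and vertical below 0.1 rad and ((z of cap_b_mid in the frame of jar_b_mid below 0.049041 m and x of cap_b_mid in the frame of crate_mid between -0.075 and 0.075 m and y of cap_b_mid in the frame of crate_mid between -0.125 and 0.125 m and z of cap_b_mid in the frame of crate_mid between 0.078 and 0.096 m) or (z of cap_b_mid in the frame of jar_b_mid above 0.049031 m and x of cap_b_mid in the frame of tray_in between -0.075 and 0.075 m and y of cap_b_mid in the frame of tray_in between -0.075 and 0.075 m and z of cap_b_mid in the frame of tray_in between 0.105 and 0.12 m)) and ((z of cap_c_mid in the frame of jar_c_mid below 0.049041 m and x of cap_c_mid in the frame of crate_mid between -0.075 and 0.075 m and y of cap_c_mid in the frame of crate_mid between -0.125 and 0.125 m and z of cap_c_mid in the frame of crate_mid between 0.078 and 0.096 m) or (z of cap_c_mid in the frame of jar_c_mid above 0.049031 m and x of cap_c_mid in the frame of tray_in between -0.075 and 0.075 m and y of cap_c_mid in the frame of tray_in between -0.075 and 0.075 m and z of cap_c_mid in the frame of tray_in between 0.105 and 0.12 m))); the robot touches nothing.
It fails at once if the crate shoved or dragged round (15 mm at its middle or its end) (distance of any of crate_mid, crate_end from where it was at the start of the episode above 0.015 m).
It fails at once if a jar tipped by more than 0.5 rad (angle between any of cap_a_mid, cap_b_mid, cap_c_mid's own z axis and vertical above 0.5 rad).
It fails at once if the cup, rib or loop tool knocked about (moved by more than 30 mm) (distance of any of cup, rib, loop_tool from where it was at the start of the episode above 0.03 m).
It also fails if it takes over 72 s, if anything falls off the work surface, if the arm or the gripper's body presses on something with over 40 N, if the wrist force passes 120 N, or if a joint passes its speed limit or range.

## Working session

There is one attempt and no reset: what is moved stays moved. The work goes in short steps, Python scripts to look and compute and a tool call to move; the robot and the scene stay as the last step left them, time stands still between calls to the robot, and variables do not carry over. Pictures are saved under pics/ and viewed, at most 10 in all, crops included, and the job is handed in when it is done.

Besides the shell and the picture viewer there is one more tool, called after "Call:" as a command line: name --argument value ..., lists and objects as JSON in quotes. servo_tool: Moves the arm, as the interface text tells. Its arguments: {"type":"object","properties":{"rows":{"type":"array","items":{"type":"array","items":{"type":"array","items":{"type":"number"}}}},"squeeze":{"type":"number"}},"required":["rows"]}

```bash
mkdir -p pics; python3 - <<'E'
from station import manip
import cv2,numpy as np
for n in("scene","top"):
    cv2.imwrite(f"pics/{n}0.png",manip.snapshot(n))
    i=manip.camera_info(n);print(n,np.round(i["K"],1).tolist(),np.round(i["camera_from_world"],3).tolist())
s=manip.sense();print(s)
E
```

```text
scene [[577.4, 0.0, 324.1], [0.0, 577.4, 248.4], [0.0, 0.0, 1.0]] [[-0.073, 0.997, -0.003, 0.072], [0.719, 0.05, -0.694, -0.222], [-0.692, -0.053, -0.72, 1.506], [0.0, 0.0, 0.0, 1.0]]
top [[521.6, 0.0, 313.1], [0.0, 521.6, 235.0], [0.0, 0.0, 1.0]] [[-0.053, -0.999, 0.003, -0.04], [-0.977, 0.051, -0.208, 0.423], [0.208, -0.013, -0.978, 1.02], [0.0, 0.0, 0.0, 1.0]]
{'t': 0.1, 'q': array([ 1.16451586e+00,  5.28368406e-01,  1.43379535e+00, -3.64646432e-05,
        1.18141207e+00, -1.78521492e-01]), 'qd': array([-0.00015265, -0.0006919 , -0.00393774,  0.00047013,  0.00077154,
        0.00040871]), 'tau': array([-2.79069791e-04, -4.43307388e+01, -1.78586340e+01, -3.08193439e-04,
        3.85303079e-03, -1.15512600e-05]), 'tcp_pos': array([0.14083778, 0.60821207, 0.21232773]), 'tool_rot': array([ 1.13626554e-01,  9.93523036e-01, -9.54358445e-04, -2.69681986e-04]), 'force': array([-0.36450758, -0.15126447,  0.76746872]), 'ft_torque': array([-0.03315932,  0.01363568, -0.00852393]), 'gripper_force': 0.0, 'finger_gap': 1.0029659855985353}
```

View pics/top0.png

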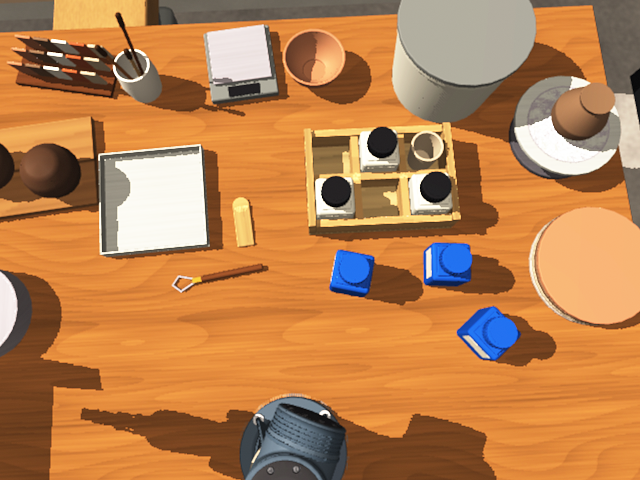

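View pics/scene0.png

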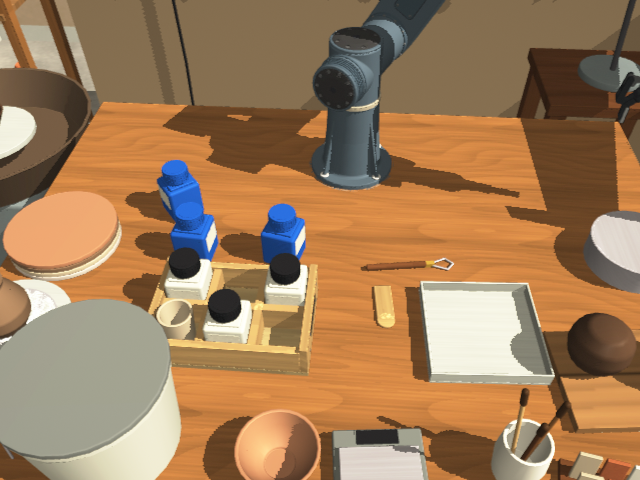

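Candidates: white jars with black caps in the crate in the top view at (336,192), (381,142) and (435,187). The blue look-alikes at (352,270), (449,262) and (495,330) stay alone. Other dark items, the ball at (50,170) and the arm at (300,440), are not jars. The cup is at (427,148), the rib at (243,222), the loop tool at (220,277) and the tray at (153,200).

```bash
cat > h.py <<'E'
from station import manip
import cv2,numpy as np
def ray(n,u,v,info=None):
    i=info or manip.camera_info(n);K=np.array(i["K"]);T=np.array(i["camera_from_world"])
    R=T[:3,:3];c=-R.T@T[:3,3];d=R.T@np.linalg.inv(K)@np.array([u,v,1.]);return c,d/np.linalg.norm(d)
def plane(n,u,v,z,info=None):
    c,d=ray(n,u,v,info);return c+d*(z-c[2])/d[2]
def tri(r1,r2):
    A=np.zeros((3,3));b=np.zeros(3)
    for c,d in(r1,r2):
        P=np.eye(3)-np.outer(d,d);A+=P;b+=P@c
    p=np.linalg.solve(A,b);return p,[np.linalg.norm((np.eye(3)-np.outer(d,d))@(p-c)) for c,d in(r1,r2)]
def blobs(img,box,thr=45,amin=150):
    x0,y0,x1,y1=box;m=(img.max(2)<thr).astype(np.uint8)[y0:y1,x0:x1]
    n,l,s,c=cv2.connectedComponentsWithStats(m)
    return [(c[k]+[x0,y0],s[k]) for k in range(1,n) if s[k,4]>=amin]
E
python3 - <<'E'
from h import *
t=cv2.imread("pics/top0.png");s=cv2.imread("pics/scene0.png")
T=blobs(t,(300,120,460,235));S=blobs(s,(150,240,320,345))
for c,st in T: print("T",c.round(1),st,plane("top",*c,.13).round(4))
for c,st in S: print("S",c.round(1),st,plane("scene",*c,.125).round(4))
for c,_ in T:
    for d,_ in S:
        p,e=tri(ray("top",*c),ray("scene",*d))
        if max(e)<.012: print("tri",p.round(4),np.round(e,4))
# tray corners (outside rim, z=.03) & crate corners from top mask
w=((t.min(2)>150)).astype(np.uint8);w[:, :95]=0;w[:,215:]=0;w[:140]=0;w[262:]=0
c=max(cv2.findContours(w,0,2)[0],key=cv2.contourArea);r=cv2.minAreaRect(c)
print("tray",r); print([plane("top",*p,.004).round(3).tolist() for p in cv2.boxPoints(r)],plane("top",*r[0],.004))
cv2.imwrite("pics/crop.png",cv2.resize(t[110:250,80:480],None,fx=2,fy=2,interpolation=cv2.INTER_CUBIC))
E
```

```text
T [381.5 142.1] [ 67   7  30  31 692] [ 0.5799 -0.2039  0.13  ]
T [435.1 186.8] [120  52  31  31 729] [ 0.4841 -0.299   0.13  ]
T [335.6 191.4] [ 22  57  29  30 689] [ 0.4847 -0.1083  0.13  ]
S [184.1 262.5] [ 19   8  31  30 742] [ 0.4883 -0.3018  0.125 ]
S [284.6 268.3] [120  13  30  31 743] [ 0.4895 -0.11    0.125 ]
S [224.  305.3] [ 58  49  33  34 856] [ 0.5846 -0.2064  0.125 ]
tri [ 0.5829 -0.206   0.1227] [0.001 0.001]
tri [ 0.4864 -0.3018  0.1227] [0.0009 0.0009]
tri [ 0.4871 -0.1096  0.1223] [0.0009 0.0009]
tray ((150.10653686523438, 198.82957458496094), (101.00436401367188, 110.1336441040039), 84.61068725585938)
[[0.636, 0.415, 0.004], [0.648, 0.175, 0.004], [0.421, 0.156, 0.004], [0.411, 0.387, 0.004]] [0.52651079 0.2831808  0.004     ]
```

View pics/crop.png

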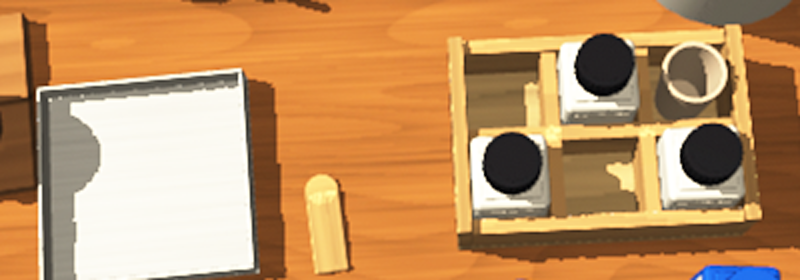

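In the crop the three black-capped white jars sit in the crate at crop pixels (512,162), (605,63) and (711,153). The tray's rim corners are at about (38,88), (243,70) and (258,272), and the crate is square to the axes. I'll go to the first cap at (0.487, -0.110).

Call:
servo_tool --rows '[[[0,0,-6.5,0,0,0,1],[0,0,-6.5,0,0,0,1],[0,0,0,-0.026,-0.03,0,1],[0,0,0,-0.026,-0.03,0,1],[0,0,0,-0.026,-0.03,0,1],[0,0,0,-0.026,-0.03,0,1],[0,0,0,-0.026,-0.03,0,1],[0,0,0,-0.026,-0.03,0,1]]]'

```text
t: 0.77
tcp_pos: [0.2975, 0.427, 0.2129]
tool_rot: [0.0, 1.0, -0.0, -0.0]
force: [0.2, -0.3, -0.1]
finger_gap: 1.004
gripper_force: 0.0
```

Call:
servo_tool --rows '[[[0,0,0,-0.026,-0.03,0,1],[0,0,0,-0.026,-0.03,0,1],[0,0,0,-0.026,-0.03,0,1],[0,0,0,-0.026,-0.03,0,1],[0,0,0,-0.026,-0.03,0,1],[0,0,0,-0.026,-0.03,0,1],[0,0,0,-0.004,-0.04,0,1],[0,0,0,-0.004,-0.04,0,1]]]'

```text
t: 1.43
tcp_pos: [0.462, 0.1667, 0.2129]
tool_rot: [0.0, 1.0, -0.0, 0.0]
force: [0.6, -0.3, -0.8]
finger_gap: 1.0
gripper_force: 0.0
```

Call:
servo_tool --rows '[[[0,0,0,-0.004,-0.04,0,1],[0,0,0,-0.004,-0.04,0,1],[0,0,0,-0.004,-0.04,0,1],[0,0,0,-0.004,-0.04,0,1],[0,0,0,-0.004,-0.04,0,1],[0,0,0,-0.004,-0.04,0,1],[0,0,0,-0.004,-0.03,0,1],[0,0,0,0,0,0,1]]]'

```text
t: 2.1
tcp_pos: [0.4902, -0.1075, 0.2133]
tool_rot: [0.003, 1.0, -0.002, 0.001]
force: [0.2, -0.2, -0.1]
finger_gap: 0.998
gripper_force: 0.0
```

```bash
python3 - <<'E'
from h import *
i=manip.camera_info("wrist");s=manip.sense();im=manip.snapshot("wrist");cv2.imwrite("pics/w1.png",im)
print(s["tcp_pos"],s["q"].round(3),s["force"],s["ft_torque"])
c,d=ray("wrist",320,240,i);print(c,d)
for c,st in blobs(im,(0,0,640,480),45,800): print(c.round(1),st,plane("wrist",*c,.123,i).round(4))
for p in[(99,154),(202,146),(208,246),(101,254)]: print("tray",plane("top",*p,.03).round(3))
E
```

```text
[ 0.4902204  -0.10747206  0.21328577] [-4.380e-01  3.610e-01  1.739e+00 -2.000e-03  1.038e+00 -2.001e+00] [ 0.24948747 -0.15082009 -0.10555973] [ 0.00312604 -0.05394003 -0.0027607 ]
[ 0.42067894 -0.10731997  0.37448347] [ 0.27893383 -0.00600348 -0.96029156]
[227.4 429.1] [    0   345   516   135 39672] [ 0.6732 -0.1948  0.123 ]
[599.2 442.3] [ 538  388  102   92 5813] [0.6891 0.1469 0.123 ]
tray [0.624 0.385 0.03 ]
tray [0.631 0.166 0.03 ]
tray [0.411 0.155 0.03 ]
tray [0.406 0.374 0.03 ]
```

View pics/w1.png

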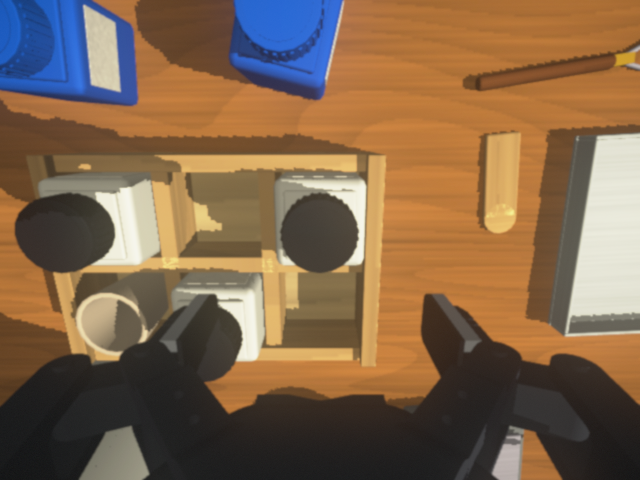

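The wrist view shows the first cap at (320,232), which agrees with the triangulation at about (0.487, -0.109). I'll centre over it, turn back 22° and go down.

Call:
servo_tool --rows '[[[0,0,0,0.0015,-0.001,0.02,1],[0,0,0,0.0015,-0.0005,0.02,1],[0,0,-5.5,0,0,0,1],[0,0,-5.5,0,0,0,1],[0,0,-5.5,0,0,0,1],[0,0,-5.5,0,0,0,1],[0,0,0,0,0,0,1]]]'

```text
t: 2.73
tcp_pos: [0.4848, -0.1013, 0.1729]
tool_rot: [-0.192, 0.981, 0.001, -0.001]
force: [0.1, -1.0, -0.6]
finger_gap: 1.002
gripper_force: 0.0
```

```bash
cat > g.py <<'E'
import sys
from h import *
from scipy.spatial.transform import Rotation as R
s=manip.sense();r=R.from_quat(s["tool_rot"])
y=r.apply([0,1,0]);print("t",s["t"],"tcp",s["tcp_pos"].round(4),"yaw_cw_deg",np.degrees(np.arctan2(y[0],y[1])).round(2),"q6",s["q"][5].round(3),"F",s["force"].round(1),"M",s["ft_torque"].round(2),"gap",round(s["finger_gap"],3))
if len(sys.argv)>3: print("tool shift",r.inv().apply(np.array(sys.argv[1:4],float)-s["tcp_pos"]).round(4))
E
python3 g.py .487 -.109 .128
```

```text
t 2.7333 tcp [ 0.4848 -0.1013  0.1729] yaw_cw_deg -22.12 q6 -2.389 F [ 0.1 -1.  -0.6] M [ 0.01 -0.02 -0.04] gap 1.002
tool shift [ 0.0008 -0.0081  0.0449]
```

Call:
servo_tool --rows '[[[0,0,0,0.001,-0.008,0.005,1],[0,0,0,0,0,0.012,1],[0,0,0,0,0,0.012,1],[0,0,0,0,0,0.01,1],[0,0,0,0,0,0.006,1],[0,0,0,0,0,0,1]]]'

```text
t: 3.23
tcp_pos: [0.4866, -0.1103, 0.1268]
tool_rot: [-0.19, 0.982, 0.001, -0.001]
force: [-0.6, 0.8, -0.4]
finger_gap: 1.0
gripper_force: 0.0
```

```bash
python3 g.py .487 -.109 .128
```

```text
t 3.2333 tcp [ 0.4866 -0.1103  0.1268] yaw_cw_deg -21.88 q6 -2.4 F [-0.6  0.8 -0.4] M [ 0.03 -0.04  0.01] gap 1.0
tool shift [-0.0009  0.0011 -0.0012]
```

Call:
servo_tool --rows '[[[0,0,0,0,0,0,0.5],[0,0,0,0,0,0,0.35],[0,0,0,0,0,0,0.2],[0,0,0,0,0,0,0.1],[0,0,0,0,0,0,0.0],[0,0,0,0,0,0,-0.1],[0,0,0,0,0,0,-0.2],[0,0,0,0,0,0,-0.3]]]' --squeeze 20

```text
t: 3.9
tcp_pos: [0.4876, -0.1108, 0.1283]
tool_rot: [-0.19, 0.982, -0.0, 0.0]
force: [-0.7, -0.6, 0.5]
finger_gap: 0.348
gripper_force: 0.0
```

```bash
python3 g.py
```

```text
t 3.9 tcp [ 0.4876 -0.1108  0.1283] yaw_cw_deg -21.95 q6 -2.401 F [-0.7 -0.6  0.5] M [-0.04 -0.01  0.02] gap 0.348
```

```bash
python3 - <<'E'
from h import *
a=manip.snapshot("wrist");b=manip.snapshot("scene")
cv2.imwrite("pics/w2.png",np.hstack([cv2.resize(a,(400,300)),cv2.resize(b[180:380,130:397],(400,300))]))
E
```

```text
(no output)
```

View pics/w2.png

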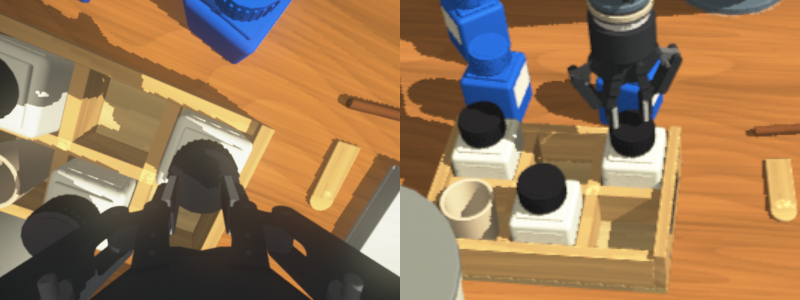

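```bash
python3 - <<'E'
from h import *
s=manip.sense();p=s["tcp_pos"];out=[]
for n in("scene","wrist"):
    i=manip.camera_info(n);im=manip.snapshot(n);K=np.array(i["K"]);T=np.array(i["camera_from_world"])
    def pr(q):
        c=K@(T@np.r_[q,1])[:3];return c[:2]/c[2]
    for nm,q,col in(("tcp",p,(0,0,255)),("tip",p-[0,0,.019],(0,255,0)),("cap",np.array([.487,-.1096,.138]),(255,255,0))):
        u=pr(q);print(n,nm,u.round(1));cv2.circle(im,tuple(int(v) for v in u),1,col,-1)
    u=[int(v) for v in pr(p)];x,y=np.clip(u[0]-65,0,500),np.clip(u[1]-90,0,330)
    print(n,x,y,K[0,0]);out.append(cv2.resize(im[y:y+150,x:x+130],(390,450),interpolation=cv2.INTER_CUBIC))
o=np.hstack(out);cv2.imwrite("pics/w3.png",np.clip(o*1.8+15,0,255).astype(np.uint8))
E
```

```text
scene tcp [284.2 266.3]
scene tip [284.7 273. ]
scene cap [284.6 262.6]
scene 219 176 577.4154681781779
wrist tcp [321.9 283.5]
wrist tip [321.8 270. ]
wrist cap [324.7 291.4]
wrist 256 193 341.19823987583504
```

View pics/w3.png

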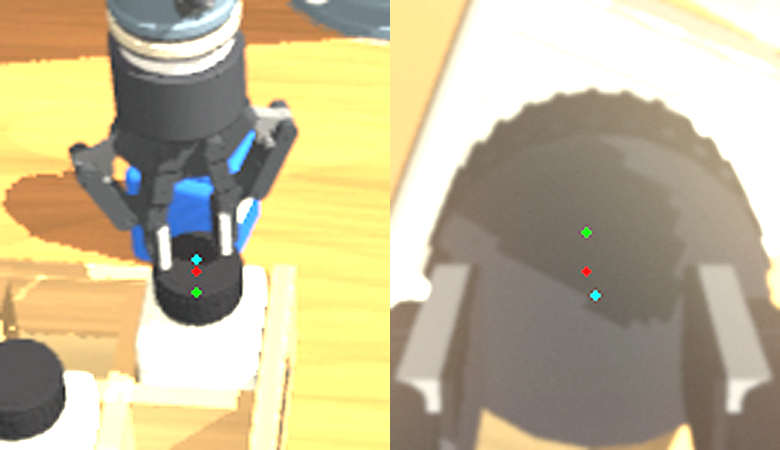

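The fingers closed to 30 mm over the cap without touching it: the pad ends show at scene-crop (165,268) and (225,250), above the cap top at (197,259). The pads reach less far than expected, so I'll open, go 20 mm lower and close again, watching the forces.

Call:
servo_tool --rows '[[[0,0,0,0,0,0,1],[0,0,0,0,0,0,1],[0,0,0,0,0,0,1],[0,0,0,0,0,0,1],[0,0,0,0,0,0,1]]]'

```text
t: 4.52
tcp_pos: [0.4875, -0.1108, 0.1282]
tool_rot: [-0.19, 0.982, 0.0, -0.0]
force: [0.3, -0.8, -0.1]
finger_gap: 0.995
gripper_force: 0.0
```

Call:
servo_tool --rows '[[[0,0,0,0,0,0.005,1],[0,0,0,0,0,0.005,1],[0,0,0,0,0,0.005,1],[0,0,0,0,0,0.005,1],[0,0,0,0,0,0,1]]]'

```text
t: 4.93
tcp_pos: [0.4867, -0.1104, 0.1069]
tool_rot: [-0.19, 0.982, 0.001, -0.001]
force: [-0.5, 0.6, -0.0]
finger_gap: 0.997
gripper_force: 0.0
```

Call:
servo_tool --rows '[[[0,0,0,0,0,0,0.7],[0,0,0,0,0,0,0.5],[0,0,0,0,0,0,0.4],[0,0,0,0,0,0,0.3],[0,0,0,0,0,0,0.2],[0,0,0,0,0,0,0.2]]]'

```text
t: 5.43
tcp_pos: [0.4871, -0.1101, 0.1085]
tool_rot: [-0.19, 0.982, 0.001, -0.0]
force: [-1.7, 3.7, 5.4]
finger_gap: 0.643
gripper_force: 20.6
```

```bash
python3 g.py
```

```text
t 5.4333 tcp [ 0.4871 -0.1101  0.1085] yaw_cw_deg -21.94 q6 -2.401 F [-1.7  3.7  5.4] M [0.7  0.31 0.03] gap 0.643
```

It grips at a gap of 0.643, about 55 mm, which is the cap. Now the twist, in stages.

Call:
servo_tool --rows '[[[0,0,2,0,0,0,0.0],[0,0,2,0,0,0,0.0],[0,0,2,0,0,0,0.0],[0,0,2,0,0,0,0.0],[0,0,0,0,0,0,0.0]]]'

```text
t: 5.85
tcp_pos: [0.487, -0.11, 0.1085]
tool_rot: [-0.121, 0.993, 0.001, -0.0]
force: [-1.7, 4.1, 4.3]
finger_gap: 0.641
gripper_force: 20.6
```

```bash
python3 g.py
```

```text
t 5.85 tcp [ 0.487  -0.11    0.1085] yaw_cw_deg -13.87 q6 -2.26 F [-1.7  4.1  4.3] M [ 0.68  0.23 -0.07] gap 0.641
```

Call:
servo_tool --rows '[[[0,0,2,0,0,0,0.0],[0,0,2,0,0,0,0.0],[0,0,2,0,0,0,0.0],[0,0,0,0,0,0,0.0]]]'

```text
t: 6.18
tcp_pos: [0.4871, -0.11, 0.1086]
tool_rot: [-0.069, 0.998, 0.001, -0.0]
force: [-1.7, 3.2, 4.9]
finger_gap: 0.642
gripper_force: 20.6
```

```bash
python3 g.py
```

```text
t 6.1833 tcp [ 0.4871 -0.11    0.1086] yaw_cw_deg -7.86 q6 -2.156 F [-1.7  3.2  4.9] M [ 0.72  0.23 -0.06] gap 0.642
```

Call:
servo_tool --rows '[[[0,0,2,0,0,0,0.0],[0,0,2,0,0,0,0.0],[0,0,2,0,0,0,0.0],[0,0,2,0,0,0,0.0],[0,0,0,0,0,0,0.0]]]'

```text
t: 6.6
tcp_pos: [0.4871, -0.11, 0.1086]
tool_rot: [0.001, 1.0, 0.001, -0.0]
force: [-0.2, 3.9, 4.8]
finger_gap: 0.644
gripper_force: 20.6
```

```bash
python3 g.py
```

```text
t 6.6 tcp [ 0.4871 -0.11    0.1086] yaw_cw_deg 0.13 q6 -2.016 F [-0.2  3.9  4.8] M [ 0.73  0.27 -0.07] gap 0.644
```

```bash
python3 -c "
from h import *
cv2.imwrite('pics/f1.png',manip.snapshot('wrist'))"
```

Call:
servo_tool --rows '[[[0,0,2,0,0,0,0.0],[0,0,2,0,0,0,0.0],[0,0,2,0,0,0,0.0],[0,0,0,0,0,0,0.0],[0,0,0,0,0,0,0.0]]]'

```text
t: 7.07
tcp_pos: [0.4871, -0.11, 0.1085]
tool_rot: [0.053, 0.999, 0.001, -0.0]
force: [-1.0, 4.1, 5.1]
finger_gap: 0.642
gripper_force: 20.6
```

```bash
python3 g.py; python3 - <<'E'
from h import *
b=manip.snapshot('wrist');cv2.imwrite('pics/f2.png',b);a=cv2.imread('pics/f1.png')
i=manip.camera_info("wrist");K=np.array(i["K"]);T=np.array(i["camera_from_world"]);q=K@(T@[.487,-.11,.138,1])[:3];print("cap top px",q[:2]/q[2])
g=[cv2.cvtColor(x,cv2.COLOR_BGR2GRAY) for x in(a,b)]
p=cv2.goodFeaturesToTrack(g[0],300,.005,4)
n,s,e=cv2.calcOpticalFlowPyrLK(g[0],g[1],p,None,winSize=(15,15))
for u,v,k in sorted([(tuple(x[0].round()),tuple((y[0]-x[0]).round(1)),z) for x,y,z in zip(p,n,s[:,0]) if 230<x[0,0]<420 and 130<x[0,1]<360 and z],key=lambda r:r[0][1])[::2]: print(*map(int,u),*map(float,v),end=" | ")
cv2.imwrite('pics/w4.png',np.clip(np.hstack([cv2.resize(x[120:345,220:420],(390,440)) for x in(a,b)])*1.8,0,255).astype(np.uint8))
E
```

```text
t 7.0667 tcp [ 0.4871 -0.11    0.1085] yaw_cw_deg 6.08 q6 -1.912 F [-1.   4.1  5.1] M [ 0.69  0.22 -0.  ] gap 0.642
cap top px [322.33888445 309.67583   ]
293 136 -9.5 3.700000047683716 | 249 138 -9.199999809265137 8.300000190734863 | 314 142 -8.800000190734863 1.399999976158142 | 357 152 -8.300000190734863 -3.200000047683716 | 416 167 -11.600000381469727 -9.5 | 399 170 -9.899999618530273 -8.399999618530273 | 254 189 -6.199999809265137 7.5 | 377 192 -7.300000190734863 -5.300000190734863 | 355 193 -11.800000190734863 -3.5 | 266 194 -6.099999904632568 6.400000095367432 | 330 202 -8.5 -0.4000000059604645 | 314 202 -3.200000047683716 0.30000001192092896 | 284 202 -11.600000381469727 4.199999809265137 | 257 203 -5.800000190734863 6.0 | 385 206 -6.599999904632568 -6.599999904632568 | 261 208 -6.0 5.900000095367432 | 290 214 -6.599999904632568 3.4000000953674316 | 293 217 -6.900000095367432 2.9000000953674316 | 344 226 -5.400000095367432 -2.299999952316284 | 330 228 -3.9000000953674316 -0.699999988079071 | 323 231 -5.800000190734863 0.20000000298023224 | 310 232 -0.4000000059604645 0.30000001192092896 | 343 236 -1.0 -0.5 | 347 238 -0.6000000238418579 -0.30000001192092896 | 355 242 -0.10000000149011612 -0.10000000149011612 | 363 249 -0.0 -0.0 | 368 256 -0.10000000149011612 -0.10000000149011612 | 417 278 2.0999999046325684 1.2000000476837158 | 391 283 1.2000000476837158 0.10000000149011612 | 417 283 2.799999952316284 2.799999952316284 | 399 285 0.6000000238418579 0.20000000298023224 | 238 288 -17.5 8.5 | 414 294 2.4000000953674316 1.100000023841858 | 231 297 -0.30000001192092896 0.30000001192092896 | 232 324 0.10000000149011612 0.0 | 417 325 0.10000000149011612 -0.0 | 381 330 -2.5999999046325684 6.0 | 408 334 -0.0 0.10000000149011612 | 412 334 -0.0 0.10000000149011612 | 367 350 13.0 -15.699999809265137 |
```

View pics/w4.png

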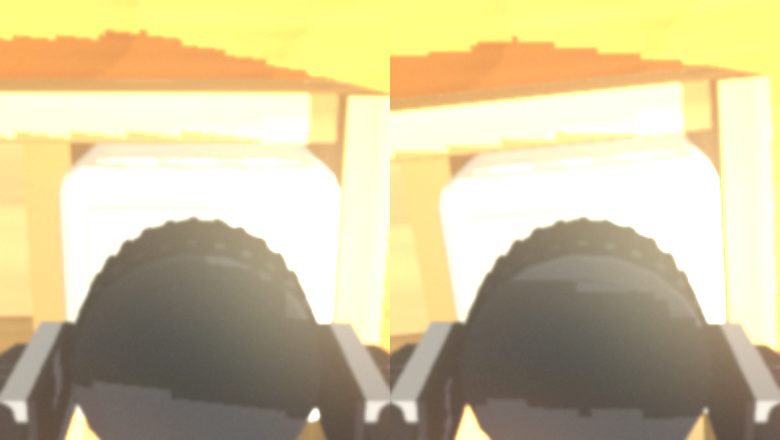

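Between the two frames the cap's ribs hold still relative to the jaws (flow about 0 at (355,242)), while jar and crate swing past together at (254,189). The cap turned 28° freely, so this one is worn. Next I lift it straight up.

Call:
servo_tool --rows '[[[0,0,0,0,0,0,-0.2],[0,0,0,0,0,0,-0.2],[0,0,0,0,0,-0.005,-0.2],[0,0,0,0,0,-0.015,-0.2],[0,0,0,0,0,-0.02,-0.2],[0,0,0,0,0,-0.02,-0.2],[0,0,0,0,0,-0.02,-0.2],[0,0,0,0,0,-0.015,-0.2]]]' --squeeze 40

```text
t: 7.78
tcp_pos: [0.4877, -0.1114, 0.2042]
tool_rot: [0.053, 0.999, -0.001, 0.0]
force: [0.0, 0.2, -5.3]
finger_gap: 0.627
gripper_force: 43.9
```

Call:
servo_tool --rows '[[[0,0,0,0,0,-0.02,-0.2],[0,0,0,0,0,-0.02,-0.2],[0,0,0,0,0,-0.02,-0.2],[0,0,0,0,0,-0.01,-0.2],[0,0,0,0,0,0,-0.2]]]'

```text
t: 8.2
tcp_pos: [0.4889, -0.1119, 0.2752]
tool_rot: [0.053, 0.999, -0.002, 0.002]
force: [0.5, 0.2, -5.0]
finger_gap: 0.633
gripper_force: 44.0
```

```bash
python3 g.py .466 .322 .27
```

```text
t 8.2 tcp [ 0.4889 -0.1119  0.2752] yaw_cw_deg 6.05 q6 -1.912 F [ 0.5  0.2 -5. ] M [-0.07 -0.05  0.06] gap 0.633
tool shift [0.0685 0.4291 0.0037]
```

Jar lifted (about 5 N of weight). I'll carry it to the tray slot at (0.466, 0.322).

Call:
servo_tool --rows '[[[0,0,0,0.0048,0.012,0,-0.2],[0,0,0,0.0048,0.025,0,-0.2],[0,0,0,0.0048,0.035,0,-0.2],[0,0,0,0.0048,0.035,0,-0.2],[0,0,0,0.0048,0.035,0,-0.2],[0,0,0,0.0048,0.035,0,-0.2],[0,0,0,0.0048,0.035,0,-0.2],[0,0,0,0.0048,0.035,0,-0.2]]]'

```text
t: 8.87
tcp_pos: [0.4732, 0.1408, 0.2713]
tool_rot: [0.053, 0.999, -0.0, -0.002]
force: [-0.3, 0.5, -5.3]
finger_gap: 0.629
gripper_force: 44.0
```

Call:
servo_tool --rows '[[[0,0,0,0.0048,0.035,0,-0.2],[0,0,0,0.0048,0.035,0,-0.2],[0,0,0,0.0048,0.035,0,-0.2],[0,0,0,0.0048,0.03,0,-0.2],[0,0,0,0.0048,0.03,0,-0.2],[0,0,0,0.0048,0.015,0,-0.2],[0,0,0,0,0,0,-0.2],[0,0,0,0,0,0,-0.2]]]'

```text
t: 9.53
tcp_pos: [0.4637, 0.3212, 0.271]
tool_rot: [0.051, 0.999, -0.001, -0.002]
force: [-0.2, -0.2, -5.5]
finger_gap: 0.63
gripper_force: 44.1
```

```bash
python3 g.py .466 .322 .1045
```

```text
t 9.5333 tcp [0.4637 0.3212 0.271 ] yaw_cw_deg 5.9 q6 -1.059 F [-0.2 -0.2 -5.5] M [-0.06 -0.06 -0.06] gap 0.63
tool shift [-0.0029  0.0015  0.1665]
```

Call:
servo_tool --rows '[[[0,0,0,-0.002,0.001,0.02,-0.2],[0,0,0,0,0,0.03,-0.2],[0,0,0,0,0,0.03,-0.2],[0,0,0,0,0,0.03,-0.2],[0,0,0,0,0,0.025,-0.2],[0,0,0,0,0,0.015,-0.2],[0,0,0,0,0,0.007,-0.2],[0,0,0,0,0,0,-0.2]]]'

```text
t: 10.2
tcp_pos: [0.4664, 0.3199, 0.114]
tool_rot: [0.053, 0.999, -0.001, -0.002]
force: [-0.6, -0.8, -4.9]
finger_gap: 0.631
gripper_force: 44.1
```

Call:
servo_tool --rows '[[[0,0,0,0,0,0.003,-0.2],[0,0,0,0,0,0.002,-0.2],[0,0,0,0,0,0.002,-0.2],[0,0,0,0,0,0.002,-0.2],[0,0,0,0,0,0,-0.2]]]'

```text
t: 10.62
tcp_pos: [0.468, 0.3218, 0.1076]
tool_rot: [0.053, 0.999, 0.0, 0.0]
force: [-0.6, 0.6, -4.7]
finger_gap: 0.633
gripper_force: 44.1
```

```bash
python3 g.py
```

```text
t 10.6167 tcp [0.468  0.3218 0.1076] yaw_cw_deg 6.05 q6 -1.059 F [-0.6  0.6 -4.7] M [ 0.03 -0.05  0.01] gap 0.633
```

Call:
servo_tool --rows '[[[0,0,0,0,0,0.002,-0.2],[0,0,0,0,0,0.0015,-0.2],[0,0,0,0,0,0.0015,-0.2],[0,0,0,0,0,0,-0.2]]]'

```text
t: 10.95
tcp_pos: [0.4686, 0.3221, 0.1028]
tool_rot: [0.053, 0.999, 0.0, 0.001]
force: [0.5, -0.0, -1.2]
finger_gap: 0.63
gripper_force: 44.5
```

Call:
servo_tool --rows '[[[0,0,0,0,0,0.001,-0.2],[0,0,0,0,0,0,-0.2]]]'

```text
t: 11.12
tcp_pos: [0.4688, 0.3223, 0.1026]
tool_rot: [0.053, 0.999, 0.001, 0.001]
force: [-0.8, 1.1, 3.3]
finger_gap: 0.629
gripper_force: 45.0
```

Call:
servo_tool --rows '[[[0,0,0,0,0,0,1],[0,0,0,0,0,0,1],[0,0,0,0,0,0,1],[0,0,0,0,0,0,1],[0,0,0,0,0,-0.015,1],[0,0,0,0,0,-0.025,1],[0,0,-7,0,0,-0.025,1],[0,0,-7,0,0,-0.025,1]]]' --squeeze 20

```text
t: 11.78
tcp_pos: [0.4674, 0.3215, 0.1918]
tool_rot: [-0.072, 0.997, -0.0, -0.001]
force: [-0.4, 0.3, -0.2]
finger_gap: 1.001
gripper_force: 0.0
```

Call:
servo_tool --rows '[[[0,0,-7,0,0,0,1],[0,0,-7,0,0,0,1],[0,0,0,0.0066,-0.038,0,1],[0,0,0,0.0066,-0.038,0,1],[0,0,0,0.0066,-0.038,0,1],[0,0,0,0.0066,-0.038,0,1],[0,0,0,0.0066,-0.038,0,1],[0,0,0,0.0066,-0.038,0,1]]]'

```text
t: 12.45
tcp_pos: [0.5163, 0.0937, 0.1912]
tool_rot: [-0.191, 0.982, 0.0, 0.0]
force: [1.7, -0.3, -0.1]
finger_gap: 1.0
gripper_force: 0.0
```

Call:
servo_tool --rows '[[[0,0,0,0.0066,-0.038,0,1],[0,0,0,0.0066,-0.038,0,1],[0,0,0,0.0066,-0.038,0,1],[0,0,0,0.0066,-0.038,0,1],[0,0,0,0.0066,-0.038,0,1],[0,0,0,0.0066,-0.038,0,1],[0,0,0,0.0066,-0.038,0,1],[0,0,0,0.0066,-0.038,0,1]]]'

```text
t: 13.12
tcp_pos: [0.5809, -0.2082, 0.1911]
tool_rot: [-0.19, 0.982, 0.0, -0.0]
force: [0.2, -0.3, 0.4]
finger_gap: 1.001
gripper_force: 0.0
```

Call:
servo_tool --rows '[[[0,0,0,0,0,0,1],[0,0,0,0,0,0,1],[0,0,0,0,0,0,1]]]'

```text
t: 13.37
tcp_pos: [0.5802, -0.2059, 0.1907]
tool_rot: [-0.19, 0.982, 0.001, -0.001]
force: [-0.1, 0.0, 0.3]
finger_gap: 1.0
gripper_force: 0.0
```

```bash
python3 g.py .583 -.206 .108; python3 - <<'E'
from h import *
im=manip.snapshot("top");cv2.imwrite("pics/t2.png",im)
for c,st in blobs(im,(90,120,470,262)): print(c.round(1),st[4],plane("top",*c,.13).round(4))
E
```

```text
t 13.3667 tcp [ 0.5802 -0.2059  0.1907] yaw_cw_deg -21.9 q6 -2.476 F [-0.1  0.   0.3] M [-0.02  0.    0.05] gap 1.0
tool shift [-0.0026 -0.0013  0.0827]
[116.8 219.4] 786 [0.4512 0.3068 0.13  ]
```

Call:
servo_tool --rows '[[[0,0,0,-0.0025,-0.001,0.015,1],[0,0,0,0,0,0.02,1],[0,0,0,0,0,0.02,1],[0,0,0,0,0,0.015,1],[0,0,0,0,0,0.008,1],[0,0,0,0,0,0.004,1],[0,0,0,0,0,0,1],[0,0,0,0,0,0,1]]]'

```text
t: 14.08
tcp_pos: [0.5841, -0.2059, 0.1099]
tool_rot: [-0.191, 0.982, -0.0, 0.0]
force: [-0.0, -1.0, -0.2]
finger_gap: 0.995
gripper_force: 0.0
```

Call:
servo_tool --rows '[[[0,0,0,0,0,0,0.7],[0,0,0,0,0,0,0.5],[0,0,0,0,0,0,0.4],[0,0,0,0,0,0,0.3],[0,0,0,0,0,0,0.2],[0,0,0,0,0,0,0.1],[0,0,0,0,0,0,0.0]]]'

```text
t: 14.67
tcp_pos: [0.5836, -0.2056, 0.1101]
tool_rot: [-0.19, 0.982, 0.0, 0.0]
force: [-0.9, 2.8, 5.6]
finger_gap: 0.638
gripper_force: 20.4
```

```bash
python3 g.py
```

```text
t 14.6667 tcp [ 0.5836 -0.2056  0.1101] yaw_cw_deg -21.94 q6 -2.474 F [-0.9  2.8  5.6] M [0.48 0.25 0.01] gap 0.638
```

Call:
servo_tool --rows '[[[0,0,2,0,0,0,0.0],[0,0,2,0,0,0,0.0],[0,0,2,0,0,0,0.0],[0,0,2,0,0,0,0.0],[0,0,2,0,0,0,0.0],[0,0,0,0,0,0,0.0]]]'

```text
t: 15.17
tcp_pos: [0.5837, -0.2057, 0.1101]
tool_rot: [-0.103, 0.995, 0.0, 0.0]
force: [-1.5, 3.3, 5.6]
finger_gap: 0.645
gripper_force: 20.4
```

```bash
python3 g.py
```

```text
t 15.1667 tcp [ 0.5837 -0.2057  0.1101] yaw_cw_deg -11.87 q6 -2.298 F [-1.5  3.3  5.6] M [ 0.48  0.2  -0.09] gap 0.645
```

Call:
servo_tool --rows '[[[0,0,2,0,0,0,0.0],[0,0,2,0,0,0,0.0],[0,0,0,0,0,0,0.0]]]'

```text
t: 15.42
tcp_pos: [0.5837, -0.2057, 0.1101]
tool_rot: [-0.069, 0.998, 0.0, 0.0]
force: [-1.0, 3.0, 5.4]
finger_gap: 0.643
gripper_force: 20.4
```

```bash
python3 g.py
```

```text
t 15.4167 tcp [ 0.5837 -0.2057  0.1101] yaw_cw_deg -7.87 q6 -2.228 F [-1.   3.   5.4] M [ 0.41  0.14 -0.07] gap 0.643
```

Call:
servo_tool --rows '[[[0,0,2,0,0,0,0.0],[0,0,2,0,0,0,0.0],[0,0,0,0,0,0,0.0]]]'

```text
t: 15.67
tcp_pos: [0.5837, -0.2058, 0.1101]
tool_rot: [-0.034, 0.999, 0.0, 0.0]
force: [-1.6, 2.3, 5.8]
finger_gap: 0.644
gripper_force: 20.4
```

```bash
python3 g.py; python3 -c "
from h import *
cv2.imwrite('pics/f1.png',manip.snapshot('wrist'))"
```

```text
t 15.6667 tcp [ 0.5837 -0.2058  0.1101] yaw_cw_deg -3.87 q6 -2.158 F [-1.6  2.3  5.8] M [ 0.4   0.16 -0.06] gap 0.644
```

Call:
servo_tool --rows '[[[0,0,2,0,0,0,0.0],[0,0,2,0,0,0,0.0],[0,0,2,0,0,0,0.0],[0,0,0,0,0,0,0.0],[0,0,0,0,0,0,0.0]]]'

```text
t: 16.13
tcp_pos: [0.5837, -0.2058, 0.1101]
tool_rot: [0.018, 1.0, 0.0, 0.0]
force: [-0.7, 3.0, 5.5]
finger_gap: 0.636
gripper_force: 20.4
```

```bash
python3 g.py; cat > flow.py <<'E'
from h import *
b=manip.snapshot('wrist');cv2.imwrite('pics/f2.png',b);a=cv2.imread('pics/f1.png')
g=[cv2.cvtColor(x,cv2.COLOR_BGR2GRAY) for x in(a,b)]
p=cv2.goodFeaturesToTrack(g[0],300,.005,4)
n,s,e=cv2.calcOpticalFlowPyrLK(g[0],g[1],p,None,winSize=(15,15))
for x,y,z in sorted(zip(p,n,s[:,0]),key=lambda r:r[0][0,1]):
    if z and 250<x[0,0]<400 and 150<x[0,1]<290: print(*x[0].astype(int),*[round(float(v),1) for v in y[0]-x[0]],end=" | ")
E
python3 flow.py
```

```text
t 16.1333 tcp [ 0.5837 -0.2058  0.1101] yaw_cw_deg 2.07 q6 -2.055 F [-0.7  3.   5.5] M [ 0.39  0.29 -0.03] gap 0.636
274 155 -8.1 5.4 | 262 158 -10.0 6.6 | 380 163 -8.4 -5.7 | 395 168 -9.6 -7.0 | 259 177 -7.9 6.3 | 253 179 -8.1 6.8 | 281 180 -8.3 4.2 | 311 181 -7.2 1.2 | 260 186 -6.7 6.2 | 270 187 -4.4 5.4 | 349 188 -6.6 -2.6 | 392 196 -5.7 -6.8 | 283 196 -2.7 4.1 | 378 196 -5.2 -6.0 | 275 196 -4.7 5.2 | 289 197 -2.2 3.4 | 304 198 -8.5 2.4 | 260 198 -6.2 6.3 | 318 199 -2.6 0.5 | 312 199 -2.8 1.1 | 334 200 -7.4 -0.8 | 330 200 -7.6 -0.5 | 348 201 -0.6 -2.6 | 266 201 -5.7 5.8 | 353 202 -6.1 -3.1 | 365 203 -7.0 -3.9 | 377 203 -4.8 -5.3 | 390 206 -5.4 -6.2 | 301 211 -6.5 2.2 | 320 221 -4.3 -0.7 | 327 221 -1.1 -0.9 | 347 224 -3.7 -2.4 | 342 224 -3.0 -1.8 | 358 225 -5.9 -3.7 | 328 226 -1.0 -0.7 | 333 226 -0.1 -0.6 | 373 226 -4.4 -4.9 | 378 228 -4.6 -5.2 | 320 228 0.3 -0.8 | 307 229 -0.5 0.0 | 340 231 -0.9 -0.8 | 302 231 -0.3 -0.0 | 294 234 -0.1 -0.1 | 347 234 -0.4 -0.2 | 351 237 0.0 0.1 | 291 237 -0.1 -0.1 | 355 239 0.0 -0.1 | 285 240 -0.1 -0.2 | 363 246 0.0 -0.1 | 279 246 -0.0 -0.2 | 368 252 0.0 -0.1 | 271 255 -0.6 0.7 | 378 272 0.2 0.2 | 256 283 0.1 -0.5 | 388 283 0.1 0.0 | 384 284 0.2 0.1 | 399 285 2.2 1.2 |
```

The ribs again stay still relative to the jaws while jar and crate turn together, with no bite after 24°. The second cap is worn too. I'll lift it and carry it to the slot at (0.571, 0.322).

Call:
servo_tool --rows '[[[0,0,0,0,0,0,-0.2],[0,0,0,0,0,0,-0.2],[0,0,0,0,0,-0.005,-0.2],[0,0,0,0,0,-0.015,-0.2],[0,0,0,0,0,-0.02,-0.2],[0,0,0,0,0,-0.02,-0.2],[0,0,0,0,0,-0.02,-0.2],[0,0,0,0,0,-0.02,-0.2]]]' --squeeze 40

```text
t: 16.85
tcp_pos: [0.5827, -0.2062, 0.2088]
tool_rot: [0.018, 1.0, 0.0, -0.001]
force: [0.1, 0.4, -5.1]
finger_gap: 0.623
gripper_force: 43.5
```

Call:
servo_tool --rows '[[[0,0,0,0,0,-0.02,-0.2],[0,0,0,0,0,-0.02,-0.2],[0,0,0,0,0,-0.015,-0.2],[0,0,0,0,0,-0.01,-0.2],[0,0,0,0,0,0,-0.2],[0,0,0,0,0,0,-0.2]]]'

```text
t: 17.35
tcp_pos: [0.5833, -0.2062, 0.2735]
tool_rot: [0.018, 1.0, 0.0, -0.0]
force: [-0.2, 0.3, -5.0]
finger_gap: 0.627
gripper_force: 43.6
```

```bash
python3 g.py .571 .322 .275
```

```text
t 17.35 tcp [ 0.5833 -0.2062  0.2735] yaw_cw_deg 2.06 q6 -2.055 F [-0.2  0.3 -5. ] M [ 0.01 -0.03  0.02] gap 0.627
tool shift [ 0.0313  0.5274 -0.0013]
```

Call:
servo_tool --rows '[[[0,0,0,0.002,0.015,0,-0.2],[0,0,0,0.002,0.028,0,-0.2],[0,0,0,0.002,0.037,0,-0.2],[0,0,0,0.002,0.037,0,-0.2],[0,0,0,0.002,0.037,0,-0.2],[0,0,0,0.002,0.037,0,-0.2],[0,0,0,0.002,0.037,0,-0.2],[0,0,0,0.002,0.037,0,-0.2]]]'

```text
t: 18.02
tcp_pos: [0.5753, 0.0617, 0.2724]
tool_rot: [0.018, 1.0, 0.0, -0.002]
force: [1.3, 0.5, -4.8]
finger_gap: 0.63
gripper_force: 43.7
```

Call:
servo_tool --rows '[[[0,0,0,0.002,0.037,0,-0.2],[0,0,0,0.002,0.037,0,-0.2],[0,0,0,0.002,0.037,0,-0.2],[0,0,0,0.002,0.037,0,-0.2],[0,0,0,0.002,0.037,0,-0.2],[0,0,0,0.002,0.037,0,-0.2],[0,0,0,0.002,0.025,0,-0.2],[0,0,0,0.002,0.015,0,-0.2]]]'

```text
t: 18.68
tcp_pos: [0.5683, 0.3253, 0.2719]
tool_rot: [0.016, 1.0, 0.0, -0.002]
force: [-0.5, -0.5, -4.8]
finger_gap: 0.623
gripper_force: 43.7
```

Call:
servo_tool --rows '[[[0,0,0,0,0,0,-0.2],[0,0,0,0,0,0,-0.2],[0,0,0,0,0,0,-0.2]]]'

```text
t: 18.93
tcp_pos: [0.57, 0.3202, 0.2732]
tool_rot: [0.018, 1.0, -0.001, -0.001]
force: [0.3, -0.6, -4.3]
finger_gap: 0.63
gripper_force: 43.8
```

```bash
python3 g.py .571 .322 .106; python3 - <<'E'
from h import *
im=manip.snapshot("scene")
cv2.imwrite("pics/s3.png",cv2.resize(im[160:400,330:640],None,fx=2,fy=2))
E
```

```text
t 18.9333 tcp [0.57   0.3202 0.2732] yaw_cw_deg 2.08 q6 -1.192 F [ 0.3 -0.6 -4.3] M [-0.04 -0.03  0.03] gap 0.63
tool shift [-0.0013  0.0021  0.1672]
```

View pics/s3.png

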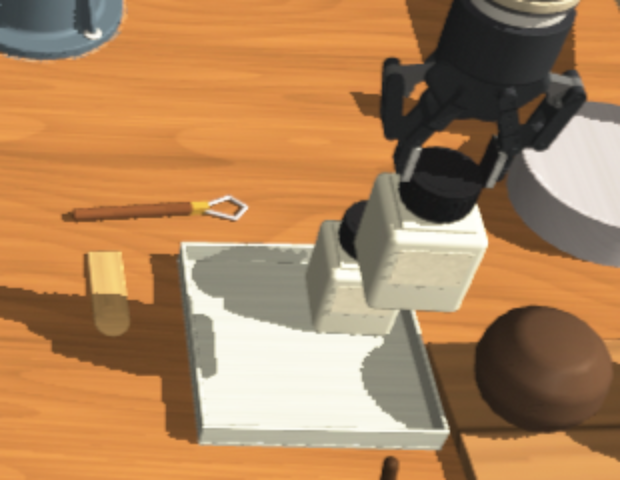

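The first jar stands upright in the tray near crop (350,280), and the second hangs over its slot. I'll lower it.

Call:
servo_tool --rows '[[[0,0,0,-0.001,0.002,0.02,-0.2],[0,0,0,0,0,0.03,-0.2],[0,0,0,0,0,0.03,-0.2],[0,0,0,0,0,0.03,-0.2],[0,0,0,0,0,0.028,-0.2],[0,0,0,0,0,0.017,-0.2],[0,0,0,0,0,0.007,-0.2],[0,0,0,0,0,0,-0.2]]]'

```text
t: 19.65
tcp_pos: [0.5707, 0.3216, 0.1102]
tool_rot: [0.019, 1.0, -0.001, -0.002]
force: [-0.1, -0.0, -4.4]
finger_gap: 0.628
gripper_force: 43.7
```

Call:
servo_tool --rows '[[[0,0,0,0,0,0.0015,-0.2],[0,0,0,0,0,0.0015,-0.2],[0,0,0,0,0,0.001,-0.2],[0,0,0,0,0,0,-0.2],[0,0,0,0,0,0,-0.2]]]'

```text
t: 20.07
tcp_pos: [0.572, 0.3238, 0.1092]
tool_rot: [0.018, 1.0, 0.0, 0.001]
force: [-0.3, -0.1, -5.3]
finger_gap: 0.626
gripper_force: 43.7
```

Call:
servo_tool --rows '[[[0,0,0,0,0,0.0015,-0.2],[0,0,0,0,0,0.0015,-0.2],[0,0,0,0,0,0.001,-0.2],[0,0,0,0,0,0,-0.2]]]'

```text
t: 20.4
tcp_pos: [0.5721, 0.3237, 0.1046]
tool_rot: [0.018, 1.0, 0.0, 0.001]
force: [0.5, 0.2, -3.5]
finger_gap: 0.631
gripper_force: 44.1
```

Call:
servo_tool --rows '[[[0,0,0,0,0,0.0015,-0.2],[0,0,0,0,0,0,-0.2],[0,0,0,0,0,0,-0.2]]]'

```text
t: 20.65
tcp_pos: [0.5723, 0.3242, 0.1043]
tool_rot: [0.018, 1.0, 0.001, 0.001]
force: [-1.7, 1.0, 4.6]
finger_gap: 0.626
gripper_force: 44.7
```

Call:
servo_tool --rows '[[[0,0,0,0,0,0,1],[0,0,0,0,0,0,1],[0,0,0,0,0,0,1],[0,0,0,0,0,0,1],[0,0,0,0,0,-0.015,1],[0,0,0,0,0,-0.025,1],[0,0,-6.5,0,0,-0.025,1],[0,0,-6.5,0,0,-0.025,1]]]' --squeeze 20

```text
t: 21.32
tcp_pos: [0.5713, 0.3233, 0.193]
tool_rot: [-0.098, 0.995, -0.0, -0.001]
force: [0.3, 0.2, -0.2]
finger_gap: 0.997
gripper_force: 0.0
```

Call:
servo_tool --rows '[[[0,0,-7,0,0,0,1],[0,0,0,0.0172,-0.0355,0,1],[0,0,0,0.0172,-0.0355,0,1],[0,0,0,0.0172,-0.0355,0,1],[0,0,0,0.0172,-0.0355,0,1],[0,0,0,0.0172,-0.0355,0,1],[0,0,0,0.0172,-0.0355,0,1],[0,0,0,0.0172,-0.0355,0,1]]]'

```text
t: 21.98
tcp_pos: [0.5331, 0.0483, 0.1927]
tool_rot: [-0.156, 0.988, -0.0, 0.0]
force: [0.3, -0.7, 0.1]
finger_gap: 0.996
gripper_force: 0.0
```

Call:
servo_tool --rows '[[[0,0,0,0.0172,-0.0355,0,1],[0,0,0,0.0172,-0.0355,0,1],[0,0,0,0.0172,-0.0355,0,1],[0,0,0,0.0172,-0.0355,0,1],[0,0,0,0.0172,-0.0355,0,1],[0,0,0,0.0172,-0.0355,0,1],[0,0,0,0.0172,-0.0355,0,1],[0,0,0,0.0172,-0.0355,0,1]]]'

```text
t: 22.65
tcp_pos: [0.4896, -0.2646, 0.1927]
tool_rot: [-0.156, 0.988, -0.0, 0.0]
force: [0.8, 0.2, 0.2]
finger_gap: 0.999
gripper_force: 0.0
```

Call:
servo_tool --rows '[[[0,0,0,0.0172,-0.0355,0,1],[0,0,0,0,0,0,1],[0,0,0,0,0,0,1],[0,0,0,0,0,0,1]]]'

```text
t: 22.98
tcp_pos: [0.4843, -0.3013, 0.1923]
tool_rot: [-0.155, 0.988, 0.001, -0.0]
force: [0.0, 1.2, 0.5]
finger_gap: 1.002
gripper_force: 0.0
```

```bash
python3 g.py .486 -.302 .109
```

```text
t 22.9833 tcp [ 0.4843 -0.3013  0.1923] yaw_cw_deg -17.89 q6 -2.636 F [0.  1.2 0.5] M [-0.01 -0.03 -0.08] gap 1.002
tool shift [-0.0014 -0.0013  0.0833]
```

Call:
servo_tool --rows '[[[0,0,0,-0.0015,-0.001,0.015,1],[0,0,0,0,0,0.02,1],[0,0,0,0,0,0.02,1],[0,0,0,0,0,0.015,1],[0,0,0,0,0,0.008,1],[0,0,0,0,0,0.005,1],[0,0,0,0,0,0,1],[0,0,0,0,0,0,1]]]'

```text
t: 23.65
tcp_pos: [0.4871, -0.3018, 0.1102]
tool_rot: [-0.156, 0.988, -0.0, 0.0]
force: [0.0, 0.5, -0.5]
finger_gap: 1.002
gripper_force: 0.0
```

Call:
servo_tool --rows '[[[0,0,0,0,0,0,0.7],[0,0,0,0,0,0,0.5],[0,0,0,0,0,0,0.4],[0,0,0,0,0,0,0.3],[0,0,0,0,0,0,0.2],[0,0,0,0,0,0,0.1],[0,0,0,0,0,0,0.0]]]'

```text
t: 24.23
tcp_pos: [0.4864, -0.3012, 0.1105]
tool_rot: [-0.156, 0.988, 0.001, 0.0]
force: [-1.1, 3.6, 5.8]
finger_gap: 0.637
gripper_force: 20.1
```

```bash
python3 g.py
```

```text
t 24.2333 tcp [ 0.4864 -0.3012  0.1105] yaw_cw_deg -17.93 q6 -2.635 F [-1.1  3.6  5.8] M [ 0.56  0.11 -0.03] gap 0.637
```

Call:
servo_tool --rows '[[[0,0,2,0,0,0,0.0],[0,0,2,0,0,0,0.0],[0,0,2,0,0,0,0.0],[0,0,2,0,0,0,0.0],[0,0,2,0,0,0,0.0],[0,0,0,0,0,0,0.0]]]'

```text
t: 24.73
tcp_pos: [0.4864, -0.3012, 0.1105]
tool_rot: [-0.069, 0.998, 0.001, -0.0]
force: [-0.1, 3.2, 5.6]
finger_gap: 0.638
gripper_force: 20.1
```

```bash
python3 g.py
```

```text
t 24.7333 tcp [ 0.4864 -0.3012  0.1105] yaw_cw_deg -7.86 q6 -2.459 F [-0.1  3.2  5.6] M [ 0.55  0.11 -0.03] gap 0.638
```

Call:
servo_tool --rows '[[[0,0,1.5,0,0,0,0.0],[0,0,1.5,0,0,0,0.0],[0,0,0,0,0,0,0.0]]]'

```text
t: 24.98
tcp_pos: [0.4864, -0.3012, 0.1105]
tool_rot: [-0.043, 0.999, 0.001, -0.0]
force: [-1.5, 3.6, 5.1]
finger_gap: 0.639
gripper_force: 20.1
```

```bash
python3 g.py
```

```text
t 24.9833 tcp [ 0.4864 -0.3012  0.1105] yaw_cw_deg -4.88 q6 -2.407 F [-1.5  3.6  5.1] M [ 0.56  0.16 -0.05] gap 0.639
```

Call:
servo_tool --rows '[[[0,0,1.5,0,0,0,0.0],[0,0,1.5,0,0,0,0.0],[0,0,0,0,0,0,0.0]]]'

```text
t: 25.23
tcp_pos: [0.4864, -0.3012, 0.1105]
tool_rot: [-0.016, 1.0, 0.001, -0.0]
force: [-1.0, 3.0, 5.9]
finger_gap: 0.642
gripper_force: 20.1
```

```bash
python3 g.py
```

```text
t 25.2333 tcp [ 0.4864 -0.3012  0.1105] yaw_cw_deg -1.88 q6 -2.355 F [-1.   3.   5.9] M [ 0.53  0.11 -0.05] gap 0.642
```

```bash
python3 -c "
from h import *
cv2.imwrite('pics/f1.png',manip.snapshot('wrist'))"
```

Call:
servo_tool --rows '[[[0,0,2,0,0,0,0.0],[0,0,2,0,0,0,0.0],[0,0,2,0,0,0,0.0],[0,0,0,0,0,0,0.0],[0,0,0,0,0,0,0.0]]]'

```text
t: 25.7
tcp_pos: [0.4864, -0.3012, 0.1105]
tool_rot: [0.036, 0.999, 0.001, -0.0]
force: [-0.5, 3.3, 5.2]
finger_gap: 0.642
gripper_force: 20.1
```

```bash
python3 g.py; python3 flow.py; python3 - <<'E'
from h import *
t0=cv2.imread("pics/scene0.png");t1=manip.snapshot("scene");cv2.imwrite("pics/s4.png",t1)
# crate corner shift start->now, patch matching at crate's front corners and end
for x,y in[(305,357),(310,300),(300,270),(170,352)]:
    p=t0[y-12:y+13,x-12:x+13];w=t1[y-30:y+31,x-30:x+31];r=cv2.matchTemplate(w,p,cv2.TM_CCOEFF_NORMED);_,m,_,l=cv2.minMaxLoc(r);print((x,y),round(m,2),l[0]-18,l[1]-18)
E
```

```text
t 25.7 tcp [ 0.4864 -0.3012  0.1105] yaw_cw_deg 4.08 q6 -2.251 F [-0.5  3.3  5.2] M [ 0.58  0.17 -0.02] gap 0.642
257 165 -9.3 7.1 | 288 185 -7.1 3.5 | 260 185 -7.1 6.3 | 255 187 -7.2 6.8 | 318 188 -7.8 0.4 | 268 191 -5.5 5.9 | 354 192 -7.6 -2.9 | 251 193 -7.0 7.4 | 389 195 -6.2 -6.2 | 378 196 -5.9 -5.8 | 283 199 -8.8 4.1 | 272 199 -5.2 5.2 | 301 200 -8.5 2.6 | 313 200 -7.8 1.0 | 291 200 -7.3 3.4 | 331 201 -7.2 -0.5 | 321 201 -13.9 0.4 | 362 202 -7.9 -3.6 | 350 202 -10.3 -2.7 | 344 202 -7.7 -2.3 | 375 203 -5.8 -5.4 | 264 205 -6.1 5.9 | 382 205 -5.9 -6.0 | 388 206 -5.9 -6.1 | 292 212 -6.5 3.3 | 295 215 -6.8 2.9 | 315 220 -11.6 -0.5 | 324 222 -0.4 -0.5 | 360 225 -5.2 -3.9 | 344 225 -4.0 -2.0 | 374 226 -5.5 -4.8 | 325 227 -0.6 -0.4 | 329 229 -0.8 -0.5 | 316 229 0.6 -0.3 | 306 231 -0.2 0.1 | 302 232 -0.2 0.1 | 339 233 -0.9 -0.5 | 351 238 0.1 0.2 | 290 238 0.0 -0.0 | 282 243 0.0 -0.0 | 359 244 -0.0 0.0 | 276 250 0.0 -0.1 | 365 251 0.0 0.0 | 269 260 -0.9 1.7 | 381 280 0.0 0.1 | 260 280 0.1 -0.2 | 382 284 0.1 0.1 | 258 284 0.1 -0.2 | 399 285 2.6 2.0 | 253 285 0.1 -0.2 | 388 285 0.1 0.1 | (305, 357) 0.99 0 0
(310, 300) 0.47 14 -8
(300, 270) 0.82 8 15
(170, 352) 0.99 0 0
```

No bite after 22°, and the jar and crate don't move with the jaws, so the third cap is worn as well. I'll lift it and carry it to the slot at (0.47, 0.215).

Call:
servo_tool --rows '[[[0,0,0,0,0,0,-0.2],[0,0,0,0,0,0,-0.2],[0,0,0,0,0,-0.005,-0.2],[0,0,0,0,0,-0.015,-0.2],[0,0,0,0,0,-0.02,-0.2],[0,0,0,0,0,-0.02,-0.2],[0,0,0,0,0,-0.02,-0.2],[0,0,0,0,0,-0.02,-0.2]]]' --squeeze 40

```text
t: 26.47
tcp_pos: [0.4855, -0.3016, 0.2092]
tool_rot: [0.035, 0.999, 0.001, -0.001]
force: [-0.8, -0.2, -7.2]
finger_gap: 0.629
gripper_force: 44.3
```

Call:
servo_tool --rows '[[[0,0,0,0,0,-0.02,-0.2],[0,0,0,0,0,-0.02,-0.2],[0,0,0,0,0,-0.015,-0.2],[0,0,0,0,0,-0.01,-0.2],[0,0,0,0,0,0,-0.2],[0,0,0,0,0,0,-0.2]]]'

```text
t: 26.97
tcp_pos: [0.4861, -0.3019, 0.2739]
tool_rot: [0.035, 0.999, 0.0, -0.0]
force: [0.1, 0.1, -7.3]
finger_gap: 0.627
gripper_force: 44.4
```

```bash
python3 g.py .47 .215 .275
```

```text
t 26.9667 tcp [ 0.4861 -0.3019  0.2739] yaw_cw_deg 4.06 q6 -2.251 F [ 0.1  0.1 -7.3] M [ 0.03 -0.03 -0.02] gap 0.627
tool shift [ 0.0527  0.5145 -0.0007]
```

Call:
servo_tool --rows '[[[0,0,0,0.0034,0.015,0,-0.2],[0,0,0,0.0034,0.028,0,-0.2],[0,0,0,0.0034,0.036,0,-0.2],[0,0,0,0.0034,0.036,0,-0.2],[0,0,0,0.0034,0.036,0,-0.2],[0,0,0,0.0034,0.036,0,-0.2],[0,0,0,0.0034,0.036,0,-0.2],[0,0,0,0.0034,0.036,0,-0.2]]]'

```text
t: 27.63
tcp_pos: [0.4757, -0.0393, 0.2731]
tool_rot: [0.036, 0.999, 0.001, -0.002]
force: [0.8, -0.1, -7.2]
finger_gap: 0.624
gripper_force: 44.4
```

Call:
servo_tool --rows '[[[0,0,0,0.0034,0.036,0,-0.2],[0,0,0,0.0034,0.036,0,-0.2],[0,0,0,0.0034,0.036,0,-0.2],[0,0,0,0.0034,0.036,0,-0.2],[0,0,0,0.0034,0.036,0,-0.2],[0,0,0,0.0034,0.036,0,-0.2],[0,0,0,0.0034,0.025,0,-0.2],[0,0,0,0.0034,0.0135,0,-0.2]]]'

```text
t: 28.3
tcp_pos: [0.4665, 0.2174, 0.273]
tool_rot: [0.034, 0.999, 0.001, -0.002]
force: [0.4, -0.6, -6.6]
finger_gap: 0.624
gripper_force: 44.5
```

Call:
servo_tool --rows '[[[0,0,0,0,0,0,-0.2],[0,0,0,0,0,0,-0.2],[0,0,0,0,0,0,-0.2],[0,0,0,0,0,0,-0.2]]]'

```text
t: 28.63
tcp_pos: [0.4682, 0.213, 0.2741]
tool_rot: [0.036, 0.999, -0.0, -0.001]
force: [-0.3, 0.1, -6.1]
finger_gap: 0.624
gripper_force: 44.5
```

```bash
python3 g.py .47 .215 .1045
```

```text
t 28.6333 tcp [0.4682 0.213  0.2741] yaw_cw_deg 4.11 q6 -1.289 F [-0.3  0.1 -6.1] M [0.03 0.03 0.02] gap 0.624
tool shift [-0.0019  0.0023  0.1696]
```

Call:
servo_tool --rows '[[[0,0,0,-0.002,0.001,0.02,-0.2],[0,0,0,0,0,0.03,-0.2],[0,0,0,0,0,0.03,-0.2],[0,0,0,0,0,0.03,-0.2],[0,0,0,0,0,0.028,-0.2],[0,0,0,0,0,0.017,-0.2],[0,0,0,0,0,0.007,-0.2],[0,0,0,0,0,0,-0.2]]]'

```text
t: 29.3
tcp_pos: [0.4699, 0.2136, 0.1111]
tool_rot: [0.036, 0.999, -0.001, -0.002]
force: [-0.3, 0.7, -7.7]
finger_gap: 0.626
gripper_force: 44.6
```

Call:
servo_tool --rows '[[[0,0,0,0,0,0.002,-0.2],[0,0,0,0,0,0.002,-0.2],[0,0,0,0,0,0.001,-0.2],[0,0,0,0,0,0.001,-0.2],[0,0,0,0,0,0,-0.2]]]'

```text
t: 29.72
tcp_pos: [0.471, 0.2149, 0.1074]
tool_rot: [0.035, 0.999, 0.0, 0.001]
force: [-0.2, -0.3, -6.5]
finger_gap: 0.625
gripper_force: 44.6
```

Call:
servo_tool --rows '[[[0,0,0,0,0,0.001,-0.2],[0,0,0,0,0,0,-0.2],[0,0,0,0,0,0,-0.2]]]'

```text
t: 29.97
tcp_pos: [0.4707, 0.2148, 0.1058]
tool_rot: [0.035, 0.999, 0.0, 0.0]
force: [0.3, 0.0, -7.2]
finger_gap: 0.627
gripper_force: 44.6
```

Call:
servo_tool --rows '[[[0,0,0,0,0,0.001,-0.2],[0,0,0,0,0,0.001,-0.2],[0,0,0,0,0,0,-0.2],[0,0,0,0,0,0,-0.2]]]'

```text
t: 30.3
tcp_pos: [0.4711, 0.2153, 0.1047]
tool_rot: [0.035, 0.999, 0.0, 0.001]
force: [-2.7, 2.3, 4.9]
finger_gap: 0.626
gripper_force: 45.7
```

Down on the floor. I'll open and rise clear.

Call:
servo_tool --rows '[[[0,0,0,0,0,0,0.8],[0,0,0,0,0,0,0.8],[0,0,0,0,0,0,0.8],[0,0,0,0,0,0,0.8],[0,0,0,0,0,-0.015,0.8],[0,0,0,0,0,-0.03,0.8],[0,0,0,0,0,-0.03,0.8],[0,0,0,0,0,-0.03,0.8]]]'

```text
t: 30.97
tcp_pos: [0.4703, 0.2145, 0.2095]
tool_rot: [0.035, 0.999, -0.0, -0.001]
force: [0.7, 0.2, -0.3]
finger_gap: 0.903
gripper_force: 0.0
```

Call:
servo_tool --rows '[[[0,0,0,0,-0.03,-0.02,0.8],[0,0,0,0,-0.04,0,0.8],[0,0,0,0,-0.04,0,0.8],[0,0,0,0,-0.04,0,0.8],[0,0,0,0,0,0,0.8],[0,0,0,0,0,0,0.8],[0,0,0,0,0,0,0.8]]]'

```text
t: 31.55
tcp_pos: [0.4601, 0.0651, 0.2287]
tool_rot: [0.036, 0.999, 0.0, -0.0]
force: [0.9, 0.5, -0.1]
finger_gap: 0.905
gripper_force: 0.0
```

```bash
python3 - <<'E'
from h import *
a=manip.snapshot("scene");b=manip.snapshot("top")
cv2.imwrite("pics/end.png",np.hstack([cv2.resize(a,(400,300)),cv2.resize(b[110:290,90:330],(400,300))]))
T=blobs(b,(90,120,215,265),45,200);S=blobs(a,(410,230,560,400),45,200)
for c,_ in T:
    for d,_ in S:
        p,e=tri(ray("top",*c),ray("scene",*d))
        if max(e)<.01: print(p.round(4),np.round(e,4))
t0=cv2.imread("pics/scene0.png")
for x,y in[(305,357),(312,275),(163,290),(170,352),(384,315),(410,266),(175,315)]:
    p=t0[y-12:y+13,x-12:x+13];w=a[y-30:y+31,x-30:x+31];r=cv2.matchTemplate(w,p,cv2.TM_CCOEFF_NORMED);_,m,_,l=cv2.minMaxLoc(r);print((x,y),round(m,2),l[0]-18,l[1]-18)
print(manip.sense()["force"].round(1))
E
```

```text
(305, 357) 0.99 0 0
(312, 275) 0.81 10 -1
(163, 290) 0.64 0 0
(170, 352) 0.99 0 0
(384, 315) 0.75 0 0
(410, 266) 1.0 0 0
(175, 315) 0.99 0 0
[ 0.1 -0.2  0.5]
```

View pics/end.png

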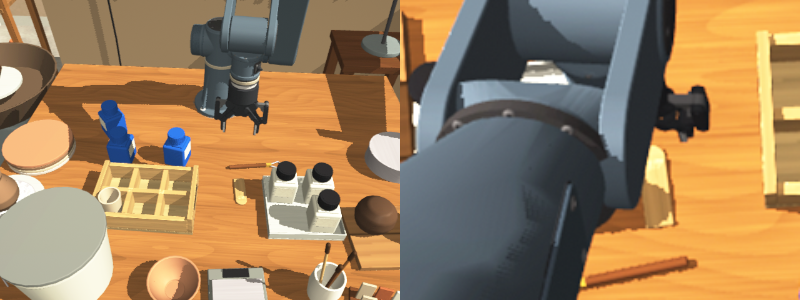

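All three jars stand upright in the tray, with caps at scene-half pixels (286,169), (317,171) and (326,197). The crate, cup, rib and loop tool have not moved and the arm is clear.

```bash
python3 -c "
from h import *
a=manip.snapshot('scene')
for p in[(457,270),(507,274),(521,315)]: print(plane('scene',*p,.117).round(3)-[.518,.27,0])
print(manip.sign_off())"
```

```text
[-0.054 -0.056  0.117]
[-0.051  0.036  0.117]
[0.045 0.047 0.117]
the job is handed in; nothing more can be done
None
```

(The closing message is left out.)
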